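# Hang the dental carrier at the curing lamp and set the timer

### The arm

A 6-joint arm with a two-finger parallel gripper is mounted at the origin on the work surface. World frame = base frame: x ahead of the robot, y to its left, z up, the work surface at z = 0. Lengths are in m, angles in rad, forces in N, time in s.
With the tool pointing down it reaches from about 0.35 to 0.775 m from the base axis. Payload 7.3 kg.
Tool frame: the origin (TCP) lies between the finger pads, 19 mm behind the fingertips; this is the grasp point; z points along the fingers, y is the line along which they close (so a half turn about z gives the same grasp; the last joint's range is limited). The gripper opens to 92 mm and grips with 3 to 60 N. Pads are 19 mm wide; open, the fingers measure 130 mm over their backs; the gripper's body (75 mm by 190 mm) begins 47 mm behind the grasp point.
Start: joints at [0.982, 0.342, 1.524, -0, 1.275, -0.146], TCP at [0.225, 0.474, 0.246] pointing down, gripper open.
Joint ranges: [-2.53, 2.53], [-0.77, 2.02], [0.04, 2.7], [-1, 4.14], [0.28, 2.66], [-3.11, 3.11]. Speed limits (rad/s): [2.57, 2.57, 3.14, 3.14, 3.14, 3.14].

### API

Orientations are given as [roll, pitch, yaw] about the fixed x, y, z axes, in that order (R = Rz(yaw) Ry(pitch) Rx(roll)).
In Python, from cell import telemetry, eyes, job gives the robot as it stands.
- The arm moves only by the tool apply_moves, never from a script. Its arguments are lists of equal length, an entry for each row: "delta_pos": the shift along the world's x, y, z each as a share of 0.4 m, from -1 to 1, a list of three; "dr": the turn, a rotation vector about the world's x, y, z each as a share of 0.5 rad, from -1 to 1, a list of three; "jaw": the opening, from 0 (shut) to 1 (fully open). A call has 1 to 8 rows; each row is the pose to reach, as a shift and turn from the pose commanded when the call began; what a row does not reach only later rows make up. A row lasts 1/12 s, in which the tool goes at most 41.7 mm and 7.16 degrees, less where a joint would pass 70% of its speed; a pose out of reach is approached as far as the arm can. A call with a number of a shift or a turn outside -1 to 1 is refused whole. A call with a gripper value outside its range is refused whole. The fingers move at their own pace and stop on an object; "force" is the grip in N (left out, the last holds). Time passes only in rows, so rows that repeat a pose let the fingers close. It gives the time, the measured TCP pose, the force, the opening and the grip force at its end, in the units of the state.
- telemetry.observe(): the state, without advancing time (a new reading comes with each control period).
- eyes.read_camera(name): name is "scene" or "top" or "wrist"; returns the picture (384x512x3 uint8, red, green, blue); there is no depth.
- eyes.camera_model(name): a dict with "vertical_fov" (degrees; the focal length in pixels is half the picture's height over the tangent of half this angle, whatever the lens; pixels are square), "cx", "cy" (the principal point, pixels), "rvec" (rotation vector, rad) and "tvec" (3), from world to camera coordinates, as OpenCV has them; the wrist camera has in their place "hand_eye" (4x4, takes a point from camera to tool coordinates, whose origin is the TCP and whose axes are the flange's). Camera axes: x right, y down, z forward; pixel columns grow to the right and rows downward; lengths in m; the calibration is good to about 2 mm. The wrist camera is an equidistant fisheye: a pixel r from the principal point sees the ray r / f radians off the axis. A picture is of the moment at which its call begins: read the wrist's pose just before it. camera_model takes no time and is no camera call.
- job.hand_in(): hands the job in; it is judged then, once.
The state is a dict: "time": time; "qpos": joint angles; "qvel": joint speeds; "joint_efforts": joint torques, N m; "tool_pos": TCP position; "tool_rot": TCP orientation; "contact_force": force on the tool from outside, world axes, zero at the start; "torque": the same for the moment, N m; "opening": finger opening in m; "grip_force": force on a finger pad.
Only numpy, scipy, OpenCV 4.12 (cv2) and the standard library are available. Lean on these libraries where they do the work, as an engineer would, in place of code of your own. Each camera call takes 0.05 s, during which the arm holds its last target. There are 200 camera calls.

### The job

Hook the metal carrier with the little dental model onto the right-hand part of the rail, well clear of the lamp and with its open side away from you, and then slide it along the rail, keeping it on the rail, until it hangs centred on the lamp's pointer fin. Once it hangs there, turn the timer's dial until its pointer lines up with the index tab on the ring around it, and let go. Leave the stain bottles and the plaster cast where they are.

Things in the scene. Friction and masses are not known exactly. Their poses are not given: they have to be found in the camera images.
- carrier: Loose one-piece hanging carrier of bent aluminium, 0.11 to 0.23 kg, 156 mm tall, standing on its 56 x 56 x 3 mm tray. Origin: centre of the tray's underside; z up; +x is its open side, to face away from the robot when hung. A leg 30 mm wide, 3 mm thick rises from the tray at x = -14 mm to the hook; the dental model reaches 26 mm above the underside. It hangs level by its hook.
- carrier_hook (a point): Inside the hook, 110 mm above the carrier's underside: where the rail's axis lies when it hangs. Axes as carrier. The hook is like a gable roof (inverted V of 90 deg, 30 mm long in y, centred on y = 0) between the leg and a short lip at x = +14 mm; the lip's lower edge is 89 mm above the underside, the inner width between leg and lip is 25 mm.
- carrier_grip (a point): Middle of the grey plastic grip tab centred above the hook, 142 mm above the carrier's underside: a good TCP position for a grasp from above, also when hung (fingertips then 8 mm above the rail). The tab is 14 mm in x, 24 mm in y, and reaches from 120 to 156 mm above the underside. Axes as carrier.
- carrier_open (a point): Edge of the carrier's tray on its open side: 28 mm from the origin along the carrier's +x, on the underside.
- rail_mid (a point): Middle of the fixed round steel rail, 10 mm diameter, axis 160 mm above the table. y along the rail (to the robot's left), x away from the robot, z up; it may be turned a little about z. Posts (12 mm in y, 22 mm in x, as high as the rail) stand at y = -165 and +165 mm. The base plate, 12 mm thick, reaches from x = -45 to +145 mm.
- rail_right (a point): On the rail's axis 110 mm to the right of rail_mid, near the right-hand end: a good first hanging place (any place more than 50 mm right of lamp_mark will do). Axes as rail_mid. Bring the carrier in from the robot's side, lip above the rail and tray below it, 30 to 45 mm above its hanging height (the lip clears the rail from 26 mm up), then lower it gently.
- lamp_mark (a point): Point on the rail's axis level with the lamp's pointer fin: where carrier_hook must come. Axes as rail_mid. The fixed white lamp, a block 70 x 80 mm, stands on the base plate's far part, its front 65 mm beyond the rail, top 74 mm above the table, with a black fin 4 mm wide and 13 mm high along the middle of its top. It stands somewhere along the left half of the rail.
- dial (a joint): Angle of the timer's dial, rad, 0 to 3.6, growing clockwise seen from above; at 0 the pointer points along the timer's own left (+y). It turns about a vertical axis, stays where it is left, and needs about 0.04 N m.
- dial_grip (a point): On the dial's axis, 85 mm above the table: a good TCP position. The dial is a black disc of 33 mm radius, top 63 mm above the table, carrying a bar grip 14 mm wide and 52 mm long that reaches 91 mm above the table. The bar lies along this frame's y; a white line on it shows the pointer end, +y; z up. The fixed timer box is white, 140 x 140 mm, 55 mm high.
- dial_tip (a point): Point 37 mm from the dial's axis in the pointer's direction; it turns with the dial.
- index_tip (a point): Inner end of the black index tab (5 x 14 mm, top about 60 mm above the table) on the flat aluminium ring around the dial, 37 mm from the dial's axis. The ring and tab stay where they are.
- index_ring (a joint): Angle of the index tab, rad, with the same zero and sense as dial; 0.5 to 2.3 rad clockwise of the dial's start.
- stain_a: Bystander: small black dropper bottle, 25 mm diameter, 66 mm high, origin at its foot.
- stain_b: Bystander: another dropper bottle, the same.
- cast: Bystander: plaster cast of a jaw, 55 x 65 mm, 30 mm high, origin at its foot.
Mind the look-alikes: they are no part of the job. Of the things that look like the carrier, the middle-sized one is meant.

How it is judged:
By the outcome, as a careful person would: the job done as asked, in the order asked, and still so for the second after the job is handed in, with the robot touching nothing.
It also fails if it takes over 64 s, if anything falls off the work surface, if the arm or the gripper's body presses on something with over 40 N, if the wrist force passes 120 N, or if a joint passes its speed limit or range.

## Working session

There is one attempt and no reset: what is moved stays moved. The work goes in short steps, Python scripts to look and compute and a tool call to move; the robot and the scene stay as the last step left them, time stands still between calls to the robot, and variables do not carry over. Pictures are saved under pics/ and viewed, at most 10 in all, crops included, and the job is handed in when it is done.

Besides the shell and the picture viewer there is one more tool, called after "Request:" as name(argument=value, ...), one argument or row to a line, values as JSON. apply_moves: Moves the arm, as the interface text tells. Its arguments: {"type":"object","properties":{"delta_pos":{"type":"array"},"dr":{"type":"array"},"jaw":{"type":"array"},"force":{"type":"number"}},"required":["delta_pos","dr","jaw"]}

```bash
mkdir -p pics; ls; python3 - <<'E'
from cell import telemetry, eyes
import cv2,numpy as np
s=telemetry.observe(); print(s['time'],s['tool_pos'],s['tool_rot'],s['opening'])
for n in ['scene','top']:
    im=eyes.read_camera(n); cv2.imwrite(f'pics/{n}0.png',im[:,:,::-1]); print(n,eyes.camera_model(n))
print(eyes.camera_model('wrist'))
E
```

```text
pics
0.0 [0.2247094  0.47405664 0.24483798] [-3.14005751e+00 -2.32378868e-04  2.69882661e+00] 0.09161415438678745
scene {'vertical_fov': 46.59736863884, 'cx': 260.026343837519, 'cy': 198.48903613776488, 'rvec': array([ 2.07558997,  0.70126976, -0.40194943]), 'tvec': array([-0.41510356, -0.04077538,  1.27410499])}
top {'vertical_fov': 50.86462595214368, 'cx': 258.6407765565641, 'cy': 190.9743742571221, 'rvec': array([ 2.14841397, -2.17077488,  0.15520396]), 'tvec': array([0.02842042, 0.52126502, 1.11223953])}
{'vertical_fov': 65.70646984690485, 'cx': 247.82174721631463, 'cy': 191.3350272936665, 'hand_eye': array([[-4.83457618e-05, -9.55751495e-01, -2.94175250e-01,
         7.94408844e-02],
       [ 9.99999998e-01, -5.75151457e-05,  2.25186337e-05,
        -7.96238437e-04],
       [-3.84417502e-05, -2.94175249e-01,  9.55751496e-01,
        -1.40404319e-01],
       [ 0.00000000e+00,  0.00000000e+00,  0.00000000e+00,
         1.00000000e+00]])}
```

View pics/scene0.png

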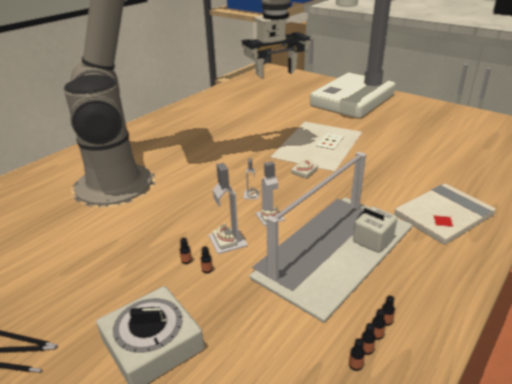

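View pics/top0.png

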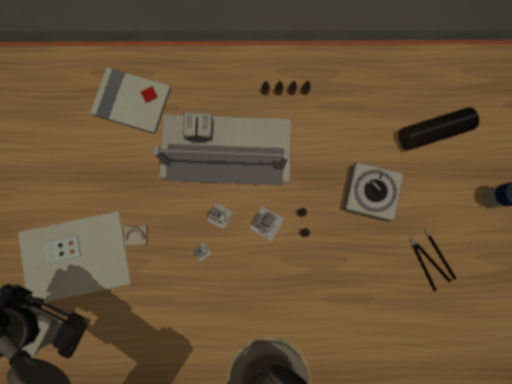

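Scene: three carrier look-alikes: large at scene (227,210)/top (266,223), middle at scene (268,190)/top (219,215), small at scene (250,180)/top (202,251). The rail runs from top (160,150) to (288,150), the lamp is at top (198,126), the timer at top (375,190), the stains at top (301,211) and (304,232), and the cast at top (135,234). My candidate is the middle one; I'll check it in a close crop.

```bash
cat > h.py <<'E'
import numpy as np,cv2
from cell import telemetry, eyes
def cam(n):
    m=eyes.camera_model(n); f=192/np.tan(np.radians(m['vertical_fov'])/2)
    K=np.array([[f,0,m['cx']],[0,f,m['cy']],[0,0,1]]); R=cv2.Rodrigues(m['rvec'])[0]
    return K,R,np.array(m['tvec'])
def ray(n,uv):
    K,R,t=cam(n); return -R.T@t, R.T@np.linalg.inv(K)@np.array([*uv,1.])
def onz(n,uv,z):
    o,d=ray(n,uv); return o+d*(z-o[2])/d[2]
def proj(n,p):
    K,R,t=cam(n); q=K@(R@np.asarray(p,float)+t); return q[:2]/q[2]
def two(ua,ub):  # scene, top
    (o1,d1),(o2,d2)=ray('scene',ua),ray('top',ub); A=np.c_[d1,-d2]; s=np.linalg.lstsq(A,o2-o1,rcond=None)[0]
    a,b=o1+d1*s[0],o2+d2*s[1]; return (a+b)/2,np.linalg.norm(a-b)
E
python3 - <<'E'
from h import *
s=cv2.imread('pics/scene0.png');t=cv2.imread('pics/top0.png')
def up(im,x0,y0,w,h,k,W,H): return cv2.resize(im[y0:y0+h,x0:x0+w],(W,H),interpolation=cv2.INTER_CUBIC)
a=up(s,200,145,130,100,0,780,600);cv2.imwrite('pics/a.png',a)
b=np.hstack([up(t,150,105,150,165,0,545,600),np.vstack([up(t,345,155,64,75,0,255,300),up(s,100,285,108,127,0,255,300)])])
cv2.imwrite('pics/b.png',b);print(b.shape)
E
```

```text
(600, 800, 3)
```

View pics/a.png

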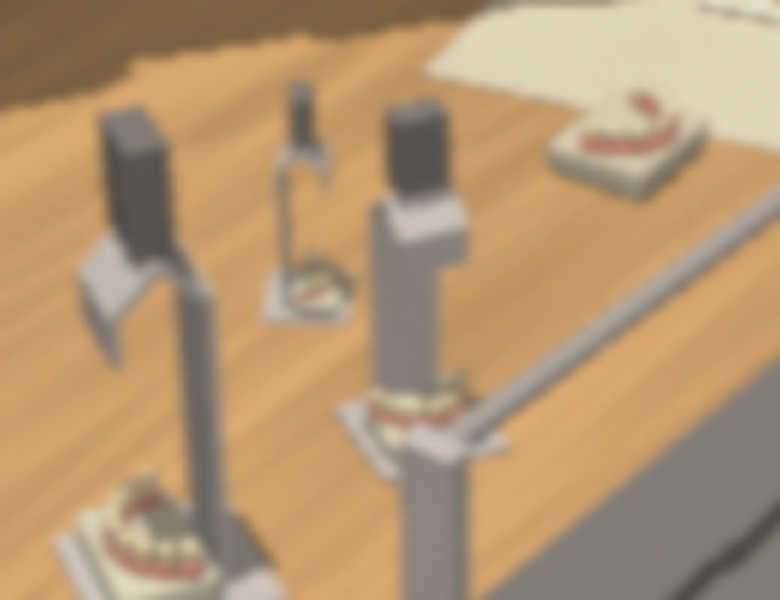

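View pics/b.png

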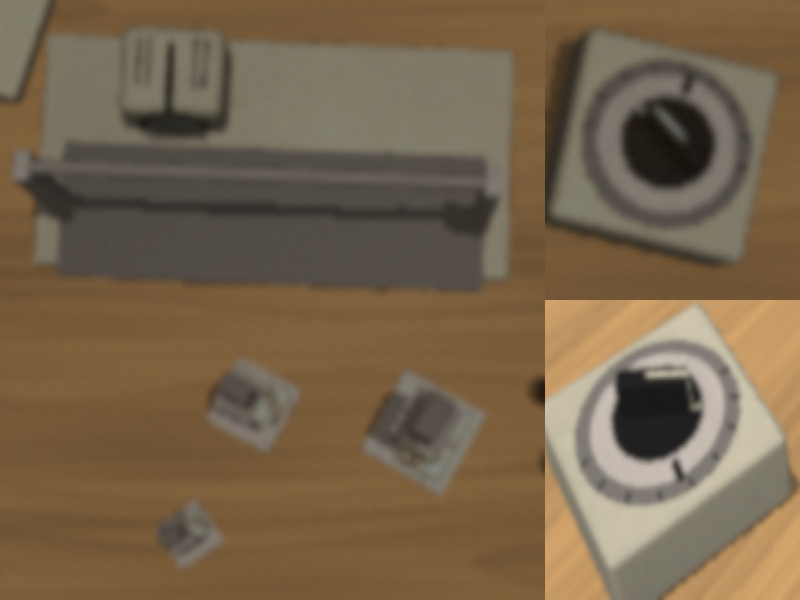

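The crops confirm it: the middle-sized carrier is at a(415,150), b(253,404), with its leg toward the upper left in the top view and its open side toward the lower right. Fin at b(171,75). Dial: pointer line from b(680,135) to (650,105), index tab at b(688,82).

```bash
cat > m.py <<'E'
from h import *
T=lambda x,y:(x/3.633+150,y/3.636+105)
S=lambda x,y:(x/6+200,y/6+145)
p=lambda *a:print(*[np.round(v,4) if not isinstance(v,str) else v for v in a])
C=[onz('top',T(*c),.002) for c in [(240,358),(300,388),(267,450),(207,418)]]
c=np.mean(C,0); p('mid tray',c,[np.linalg.norm(C[i]-C[i-1]) for i in range(4)])
for i in range(4): d=C[i]-C[i-1]; p(np.degrees(np.arctan2(d[1],d[0])))
CL=[onz('top',T(*c),.002) for c in [(407,370),(485,412),(440,493),(363,448)]]
p('large',np.mean(CL,0),[np.linalg.norm(CL[i]-CL[i-1]) for i in range(4)])
CS=[onz('top',T(*c),.002) for c in [(197,500),(224,540),(186,568),(155,530)]]
p('small',np.mean(CS,0),[np.linalg.norm(CS[i]-CS[i-1]) for i in range(4)])
p('tab mid two',*two(S(415,108),T(237,385)))
l=onz('top',T(22,163),.16);r=onz('top',T(491,181),.16)
p('rail ends',l,r,np.linalg.norm(l-r),(l+r)/2,'ang',np.degrees(np.arctan2(-(l-r)[0],(l-r)[1])))
B=[onz('top',T(*q),.012) for q in [(48,35),(514,52),(505,278),(35,263)]]
p('base',B)
p('fin', onz('top',T(171,42),.087),onz('top',T(171,112),.087))
D=lambda x,y:(x-545)/255*64+345
Tt=lambda x,y:((x-545)/255*64+345,y/4+155)
p('box',[onz('top',Tt(*q),.055) for q in [(592,28),(777,73),(741,263),(550,215)]])
p('ring ctr',onz('top',Tt(667,142),.057),'disc',onz('top',Tt(668,142),.063),'idx',onz('top',Tt(686,90),.06),onz('top',Tt(690,75),.06))
p('ptr',onz('top',Tt(650,104),.091),onz('top',Tt(687,143),.091))
p('stains',onz('top',(301,211),.06),onz('top',(304,232),.06))
for yaw in [0,90,180,270]:
    y0=np.radians(yaw-27); ex=np.array([np.cos(y0),np.sin(y0),0]); 
    p(yaw-27,'lip',proj('scene',c+ex*.014+[0,0,.09])*6-[1200,870],'leg',proj('scene',c-ex*.014+[0,0,.06])*6-[1200,870])
E
python3 m.py
```

```text
mid tray [0.454  0.1358 0.002 ] [0.0543 0.0537 0.0555 0.0542]
-28.7058
-117.1027
151.7676
61.5355
large [0.431  0.0005 0.002 ] [0.0713 0.0706 0.0735 0.0705]
small [0.3515 0.1851 0.002 ] [0.0401 0.038  0.0365 0.0386]
tab mid two [0.4551 0.1335 0.1586] 0.002
rail ends [0.6133 0.2852 0.16  ] [ 0.5976 -0.0441  0.16  ] 0.3296 [0.6055 0.1205 0.16  ] ang -2.7249
base [[ 0.755   0.3026  0.012 ]
 [ 0.7379 -0.0771  0.012 ]
 [ 0.5515 -0.0658  0.012 ]
 [ 0.567   0.3092  0.012 ]]
fin [0.724  0.1919 0.087 ] [0.6692 0.1914 0.087 ]
box [[ 0.5986 -0.2546  0.055 ]
 [ 0.5652 -0.3843  0.055 ]
 [ 0.432  -0.3514  0.055 ]
 [ 0.4666 -0.2195  0.055 ]]
ring ctr [ 0.5167 -0.3033  0.057 ] disc [ 0.5159 -0.3021  0.063 ] idx [ 0.5529 -0.3175  0.06  ] [ 0.5635 -0.3209  0.06  ]
ptr [ 0.5384 -0.2825  0.091 ] [ 0.5115 -0.3064  0.091 ]
stains [ 0.4613 -0.0929  0.06  ] [ 0.4035 -0.0997  0.06  ]
-27 lip [435.8688 266.2894] leg [406.0885 294.721 ]
63 lip [451.5659 241.0267] leg [390.0748 320.2176]
153 lip [405.2116 232.9585] leg [436.288 328.747]
243 lip [388.9347 257.9674] leg [451.7394 302.995 ]
```

Request:
apply_moves(
  delta_pos=[
    [0.1,-0.15,0.14],
    [0.2,-0.3,0.14],
    [0.25,-0.37,0.14],
    [0.3,-0.45,0.14],
    [0.35,-0.52,0.14],
    [0.4,-0.6,0.14],
    [0.45,-0.67,0.14],
    [0.45,-0.67,0.14],
  ],
  dr=[
    [0,0,0],
    [0,0,0],
    [0,0,0],
    [0,0,0],
    [0,0,0],
    [0,0,0],
    [0,0,0],
    [0,0,0],
  ],
  jaw=[1,1,1,1,1,1,1,1],
  force=30,
)

```text
time: 0.77
tool_pos: [0.4049, 0.2053, 0.3016]
tool_rot: [3.141, -0.0, 2.699]
contact_force: [1.0, 1.4, 0.2]
opening: 0.0918
grip_force: 0.0
```

```bash
cat >> h.py <<'E'
from scipy.spatial.transform import Rotation as Ro
def wrist(name):
    s=telemetry.observe(); im=eyes.read_camera('wrist'); cv2.imwrite(name,im[:,:,::-1])
    return s,im
def wray(s,uv):
    m=eyes.camera_model('wrist'); f=192/np.tan(np.radians(m['vertical_fov'])/2); H=m['hand_eye']
    d=np.array([uv[0]-m['cx'],uv[1]-m['cy']]); r=np.linalg.norm(d)+1e-9; th=r/f
    v=np.r_[d/r*np.sin(th),np.cos(th)]
    R=Ro.from_euler('xyz',s['tool_rot']).as_matrix()
    return np.array(s['tool_pos'])+R@H[:3,3], R@H[:3,:3]@v
def wonz(s,uv,z):
    o,d=wray(s,uv); return o+d*(z-o[2])/d[2]
def wproj(s,P):
    m=eyes.camera_model('wrist'); f=192/np.tan(np.radians(m['vertical_fov'])/2); H=m['hand_eye']
    R=Ro.from_euler('xyz',s['tool_rot']).as_matrix()
    q=H[:3,:3].T@(R.T@(np.asarray(P)-s['tool_pos'])-H[:3,3]); th=np.arctan2(np.hypot(*q[:2]),q[2])
    return np.array([m['cx'],m['cy']])+f*th*q[:2]/np.hypot(*q[:2])
E
python3 - <<'E'
from h import *
import pickle
s,im=wrist('pics/w1.png'); print(s['time'],s['tool_pos'],s['tool_rot'],s['contact_force'])
pickle.dump(s,open('w1.pkl','wb'))
E
```

```text
0.7667 [0.40493741 0.20525602 0.301573  ] [ 3.14148080e+00 -5.23030718e-05  2.69900328e+00] [1.0184117  1.43083027 0.24984016]
```

View pics/w1.png

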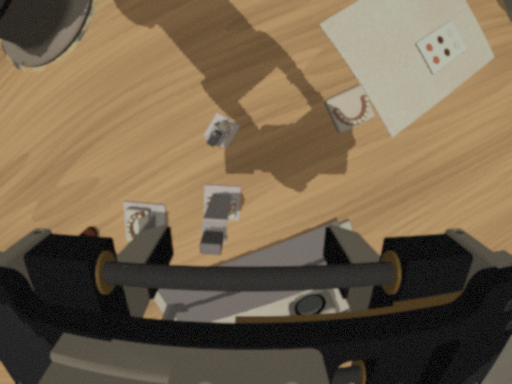

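```bash
python3 - <<'E'
from h import *
import pickle
s=pickle.load(open('w1.pkl','rb')); c=np.array([.454,.1350,0])
im=cv2.imread('pics/w1.png')
tiles=[]
for yaw in [62,-28,152,-118]:
    R=Ro.from_euler('z',yaw,degrees=True).as_matrix()
    P=lambda L:[wproj(s,c+R@np.array(q)) for q in L]
    k=6; x0,y0=180,170
    t=cv2.resize(im[y0:y0+100,x0:x0+66],None,fx=k,fy=k,interpolation=cv2.INTER_CUBIC)
    def dr(L,col): cv2.polylines(t,[np.int32((np.array(P(L))-[x0,y0])*k)],True,col,1)
    dr([(.028,.028,.003),(.028,-.028,.003),(-.028,-.028,.003),(-.028,.028,.003)],(0,255,0))
    dr([(-.014,.015,.003),(-.014,-.015,.003),(-.014,-.015,.11),(-.014,.015,.11)],(0,0,255))
    dr([(.014,.015,.089),(.014,-.015,.089),(.014,-.015,.11),(.014,.015,.11)],(255,0,0))
    dr([(.007,.012,.156),(.007,-.012,.156),(-.007,-.012,.156),(-.007,.012,.156)],(0,255,255))
    tiles.append(t)
o=np.hstack(tiles); o=cv2.resize(o,(800,int(o.shape[0]*800/o.shape[1]))); cv2.imwrite('pics/w1o.png',o)
E
```

```text
(no output)
```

View pics/w1o.png

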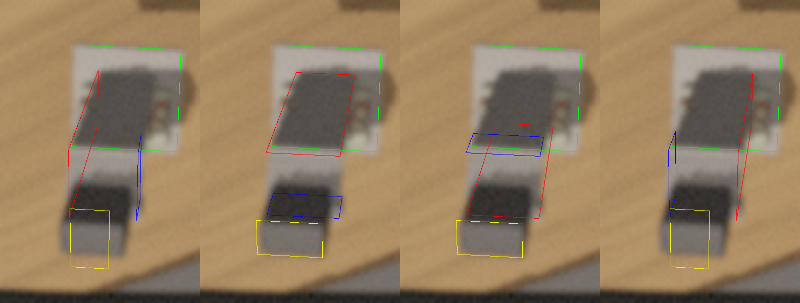

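The second tile (yaw −28°) fits the leg, the roof and the tab, so the open side points along −28°. I'll grip the tab along its y.

Request:
apply_moves(
  delta_pos=[
    [0.06,-0.09,0],
    [0.124,-0.174,0],
    [0.124,-0.174,0],
    [0.124,-0.174,-0.1],
    [0.124,-0.174,-0.19],
    [0.124,-0.174,-0.28],
    [0.124,-0.174,-0.35],
    [0.124,-0.174,-0.399],
  ],
  dr=[
    [0,0,-0.05],
    [0,0,-0.096],
    [0,0,-0.096],
    [0,0,-0.096],
    [0,0,-0.096],
    [0,0,-0.096],
    [0,0,-0.096],
    [0,0,-0.096],
  ],
  jaw=[1,1,1,1,1,1,1,1],
)

```text
time: 1.48
tool_pos: [0.4522, 0.1378, 0.139]
tool_rot: [-3.139, -0.004, 2.651]
contact_force: [0.4, 0.2, 0.0]
opening: 0.0917
grip_force: 0.0
```

Request:
apply_moves(
  delta_pos=[
    [0,0,0],
    [0,0,0],
    [0,0,0],
    [0,0,0],
    [0,0,0],
    [0,0,0],
    [0,0,0],
    [0,0,0],
  ],
  dr=[
    [0,0,0],
    [0,0,0],
    [0,0,0],
    [0,0,0],
    [0,0,0],
    [0,0,0],
    [0,0,0],
    [0,0,0],
  ],
  jaw=[0.6,0.4,0.2,0.1,0,0,0,0],
  force=30,
)

```text
time: 2.15
tool_pos: [0.4542, 0.1375, 0.1423]
tool_rot: [3.141, 0.001, 2.651]
contact_force: [-0.5, 0.7, 0.3]
opening: 0.0431
grip_force: 0.0
```

Request:
apply_moves(
  delta_pos=[
    [0,0,0],
    [0,0,0],
    [0,0,0],
    [0,0,0],
    [0,0,0],
    [0,0,0],
    [0,0,0],
    [0,0,0],
  ],
  dr=[
    [0,0,0],
    [0,0,0],
    [0,0,0],
    [0,0,0],
    [0,0,0],
    [0,0,0],
    [0,0,0],
    [0,0,0],
  ],
  jaw=[0,0,0,0,0,0,0,0],
)

```text
time: 2.82
tool_pos: [0.454, 0.1375, 0.1419]
tool_rot: [-3.142, -0.0, 2.651]
contact_force: [0.2, 0.2, -1.3]
opening: 0.0241
grip_force: 30.0
```

Request:
apply_moves(
  delta_pos=[
    [0,0,0.08],
    [0,0,0.16],
    [0,0,0.225],
    [0.08,-0.06,0.225],
    [0.14,-0.12,0.225],
    [0.165,-0.18,0.225],
    [0.165,-0.24,0.225],
    [0.165,-0.267,0.225],
  ],
  dr=[
    [0,0,0],
    [0,0,0.1],
    [0,0,0.25],
    [0,0,0.4],
    [0,0,0.55],
    [0,0,0.7],
    [0,0,0.887],
    [0,0,0.887],
  ],
  jaw=[0,0,0,0,0,0,0,0],
)

```text
time: 3.48
tool_pos: [0.5203, 0.0283, 0.2314]
tool_rot: [-3.141, -0.001, 3.097]
contact_force: [-0.1, 0.3, -1.4]
opening: 0.0239
grip_force: 30.0
```

Request:
apply_moves(
  delta_pos=[
    [0,0,0],
    [0,0,0],
  ],
  dr=[
    [0,0,0],
    [0,0,0],
  ],
  jaw=[0,0],
)

```text
time: 3.65
tool_pos: [0.5197, 0.0308, 0.2317]
tool_rot: [3.141, -0.001, 3.091]
contact_force: [-0.3, 0.6, -2.4]
opening: 0.0239
grip_force: 30.0
```

```bash
python3 - <<'E'
from h import *
s=telemetry.observe(); print(s['tool_pos'],s['tool_rot'],s['contact_force'],s['opening'],s['qpos'])
a=eyes.read_camera('scene')[:,:,::-1]; b=eyes.read_camera('top')[:,:,::-1]
cv2.imwrite('pics/s2.png',a);cv2.imwrite('pics/t2.png',b)
o=np.hstack([cv2.resize(a[130:300,190:390],(400,340)),cv2.resize(b[100:270,140:340],(400,340))]);cv2.imwrite('pics/c2.png',o)
E
```

```text
[0.51971696 0.03077673 0.23172342] [ 3.14082101e+00 -6.62231245e-04  3.09085286e+00] [-0.31668458  0.64009605 -2.41481045] 0.023855462834597357 [-8.85622506e-02  3.45963106e-01  1.55804843e+00  7.89282741e-04
  1.23827216e+00 -1.60887643e+00]
```

View pics/c2.png

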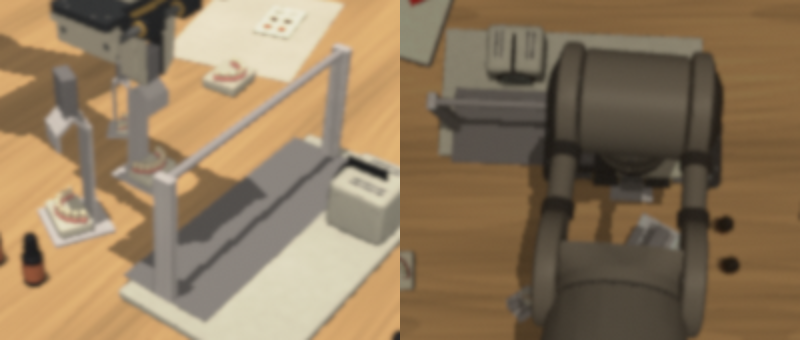

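The carrier is held level, with its open side toward the rail, at s2-crop (150,140). The rail lies ahead of it. Advancing.

Request:
apply_moves(
  delta_pos=[
    [0.05,0,0],
    [0.1,0,0],
    [0.15,0,0],
    [0.18,0,0],
    [0.204,0,0],
    [0.204,0,0],
    [0.204,0,0],
  ],
  dr=[
    [0,0,0],
    [0,0,0],
    [0,0,0],
    [0,0,0],
    [0,0,0],
    [0,0,0],
    [0,0,0],
  ],
  jaw=[0,0,0,0,0,0,0],
)

```text
time: 4.33
tool_pos: [0.6013, 0.0319, 0.2315]
tool_rot: [3.141, -0.001, 3.095]
contact_force: [-0.4, 0.1, -1.0]
opening: 0.024
grip_force: 30.0
```

```bash
python3 - <<'E'
from h import *
s=telemetry.observe(); print(s['tool_pos'],s['tool_rot'],s['contact_force'],s['opening'])
a=eyes.read_camera('scene')[:,:,::-1]; 
cv2.imwrite('pics/s3.png',a); _,w=wrist('pics/w3.png')
cv2.imwrite('pics/c3.png',np.hstack([cv2.resize(a[120:270,220:370],(400,400)),cv2.resize(w[100:300,150:350,::-1],(400,400))]))
E
```

```text
[0.60129178 0.03187283 0.23150199] [ 3.14128624e+00 -9.40115057e-04  3.09513746e+00] [-0.42070141  0.08023402 -0.95364141] 0.023982786837942444
```

View pics/c3.png

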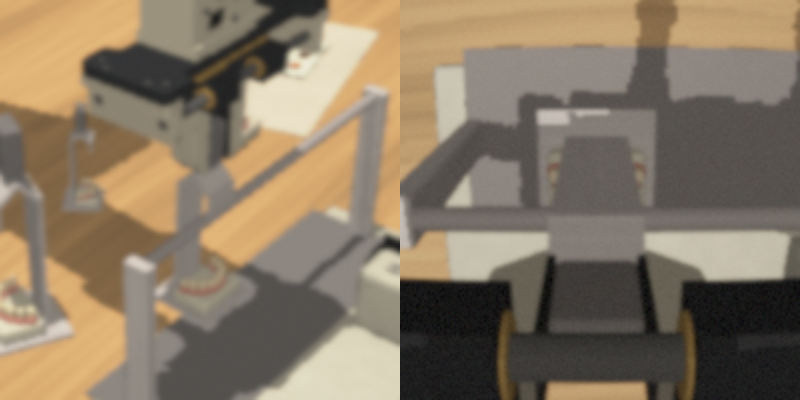

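```bash
python3 - <<'E'
from h import *
s=telemetry.observe()
for u,v in [(180,208.5),(210,208.7),(330,209),(345,209)]: print(wonz(s,(u,v),.16).round(4))
yaw=s['tool_rot'][2]-np.pi; R=Ro.from_euler('z',yaw).as_matrix(); c=np.array(s['tool_pos'])-[0,0,.142]
for n,q in dict(legbot=(-.0155,0,.003),eave=(-.0155,0,.1046),apex=(0,0,.12),lip=(.014,0,.089),lipR=(.014,-.015,.089)).items(): print(n,wproj(s,c+R@np.array(q)).round(1), proj('scene',c+R@np.array(q)).round(1))
w=cv2.imread('pics/w3.png'); print(w[195:240,250].mean(1).round(0).astype(int)); print(w[195:240,215].mean(1).round().astype(int))
E
```

```text
[ 0.5978 -0.0218  0.16  ]
[0.5989 0.0017 0.16  ]
[0.6038 0.0949 0.16  ]
[0.6046 0.1074 0.16  ]
legbot [248.7 169.9] [290.4 227.3]
eave [249.2 205.7] [291.3 186.5]
apex [249.2 238.3] [297.8 182.5]
lip [249.  236.8] [303.1 198.3]
lipR [228.2 236.8] [298.5 201.6]
[ 94  98  97  94  95  95  95  93  93  97  97 101 107 122 127 123 125 125
 125 125 124 124 124 127 127 125 122 127 123 121 127 125 123 122 113  95
  68  59  61  57  60  58  58  60  59]
[ 81  83  84  85  84  81  81  79  82  89  97 102 108 109 114 115 111 111
 106 104 122 154 180 188 189 189 188 189 189 188 185 174 150 117  99  96
  95  94  94  97  96  97  93  96  92]
```

Rail at y=0.03 measured at x≈0.600, z=0.16. The roof covers the rail (no rail in front of the leg), so the lip is beyond and above it. Lowering.

Request:
apply_moves(
  delta_pos=[
    [-0.002,0,-0.02],
    [-0.002,0,-0.04],
    [-0.002,0,-0.055],
    [-0.002,0,-0.07],
    [-0.002,0,-0.08],
    [-0.002,0,-0.088],
    [-0.002,0,-0.094],
    [-0.002,0,-0.097],
  ],
  dr=[
    [0,0,0],
    [0,0,0],
    [0,0,0],
    [0,0,0],
    [0,0,0],
    [0,0,0],
    [0,0,0],
    [0,0,0],
  ],
  jaw=[0,0,0,0,0,0,0,0],
)

```text
time: 5.1
tool_pos: [0.6008, 0.0307, 0.1927]
tool_rot: [3.141, -0.0, 3.094]
contact_force: [-0.3, -0.1, -1.9]
opening: 0.0242
grip_force: 30.0
```

Request:
apply_moves(
  delta_pos=[
    [0,0,0],
    [0,0,-0.003],
    [0,0,-0.003],
  ],
  dr=[
    [0,0,0],
    [0,0,0],
    [0,0,0],
  ],
  jaw=[0,0,0],
)

```text
time: 5.35
tool_pos: [0.601, 0.0307, 0.1927]
tool_rot: [3.142, 0.001, 3.094]
contact_force: [-1.3, -0.4, 2.2]
opening: 0.0238
grip_force: 30.0
```

Request:
apply_moves(
  delta_pos=[
    [0,0,0],
    [0,0,0],
    [0,0,0],
    [0,0,0],
    [0,0,0],
    [0,0,0],
  ],
  dr=[
    [0,0,0],
    [0,0,0],
    [0,0,0],
    [0,0,0],
    [0,0,0],
    [0,0,0],
  ],
  jaw=[0.36,0.36,0.36,0.36,0.36,0.36],
)

```text
time: 5.85
tool_pos: [0.6009, 0.0307, 0.1919]
tool_rot: [3.141, 0.0, 3.094]
contact_force: [0.2, -0.4, 0.9]
opening: 0.0332
grip_force: 0.0
```

```bash
python3 - <<'E'
from h import *
s,w=wrist('pics/w4.png'); print(s['tool_pos'],s['contact_force'],s['opening'])
a=eyes.read_camera('scene')[:,:,::-1]; b=eyes.read_camera('top')[:,:,::-1]
cv2.imwrite('pics/s4.png',a);cv2.imwrite('pics/t4.png',b)
cv2.imwrite('pics/c4.png',np.hstack([cv2.resize(a[120:270,220:370],(400,400)),cv2.resize(w[100:300,150:350,::-1],(400,400))]))
E
```

```text
[0.60085118 0.03073206 0.1918936 ] [ 0.16976396 -0.3653383   0.88581918] 0.033211750709988073
```

View pics/c4.png

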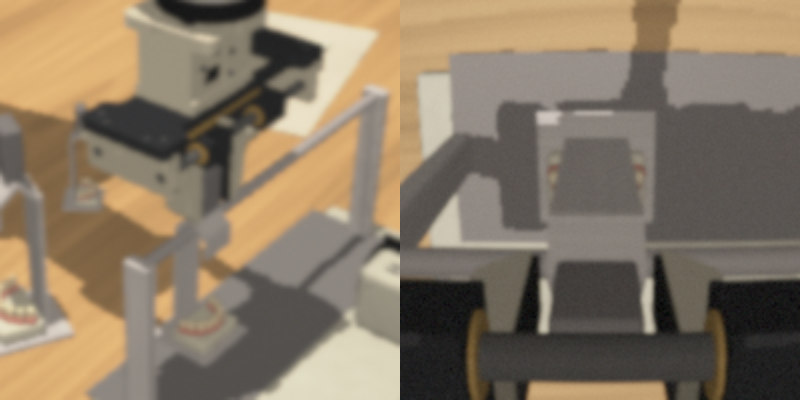

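The carrier hangs on the rail, with its lip in front of the rail in the scene view at crop (212,232), level. Next I'll refine the fin.

```bash
python3 - <<'E'
from h import *
t=cv2.cvtColor(cv2.imread('pics/t0.png'),6).astype(float)
F=[]
for v in range(118,135):
    r=t[v,188:208]; seg=r[5:14]; w=np.clip(np.median(seg)-seg-5,0,None)
    if w.sum()>20: u=(w*np.arange(193,202)).sum()/w.sum(); P=onz('top',(u,v),.087); F.append(P); print(v,round(u,2),P.round(4),seg.astype(int))
R0=np.array([.6003,.0106]);
# rail line from top view: brightness ridge columns
L=[]
for u in [175,185,200,215,230,245,260,275]:
    c=t[143:160,u]; print(u,c.astype(int))
s=cv2.cvtColor(cv2.imread('pics/scene0.png'),6); print(s[200:220:1,355:400:1][::2,::2])
E
```

```text
[ WARN:0@0.192] global loadsave.cpp:275 findDecoder imread_('pics/t0.png'): can't open/read file: check file path/integrity
Traceback (most recent call last):
cv2.error: OpenCV(4.12.0) /io/opencv/modules/imgproc/src/color.cpp:199: error: (-215:Assertion failed) !_src.empty() in function 'cvtColor'
```

```bash
python3 - <<'E'
from h import *
t=cv2.cvtColor(cv2.imread('pics/top0.png'),6).astype(float)
for v in range(115,137):
    seg=t[v,193:202]; w=np.clip(np.median(seg)-seg-5,0,None)
    if w.sum()>20: u=(w*np.arange(193,202)).sum()/w.sum(); print(v,round(u,2),onz('top',(u,v),.087).round(4),seg.astype(int))
for u in [175,185,215,245,260,275]: print(u,t[145:160,u].astype(int))
s=cv2.cvtColor(cv2.imread('pics/scene0.png'),6)
cv2.imwrite('pics/l.png',cv2.resize(cv2.imread('pics/scene0.png')[195:260,340:410],(700,590),interpolation=cv2.INTER_CUBIC)[:590])
# predicted scene projection of the fin if at given points
for q in [(.735,.1918,.087),(.665,.195,.087)]: print(proj('scene',q))
E
```

```text
116 196.58 [0.7256 0.1933 0.087 ] [120 121 115 102 101 113 119 119 119]
117 196.62 [0.7227 0.1931 0.087 ] [120 120 110  86  83 106 117 119 119]
118 196.6 [0.7199 0.1931 0.087 ] [121 119 107  76  72 102 117 120 119]
119 196.55 [0.717  0.1933 0.087 ] [120 119 103  71  67 101 118 120 119]
120 196.44 [0.7141 0.1935 0.087 ] [119 117  98  66  67 102 118 119 120]
121 196.42 [0.7113 0.1936 0.087 ] [120 116  96  64  67 101 118 121 120]
122 196.41 [0.7084 0.1936 0.087 ] [120 116  96  65  67 102 118 121 119]
123 196.39 [0.7056 0.1936 0.087 ] [120 116  95  63  68 102 117 120 119]
124 196.35 [0.7027 0.1937 0.087 ] [120 113  91  61  67 100 116 118 118]
125 196.26 [0.6999 0.1939 0.087 ] [120 113  86  57  66 102 116 118 117]
126 196.24 [0.6971 0.1939 0.087 ] [120 112  85  55  69 101 116 118 115]
127 196.15 [0.6942 0.1941 0.087 ] [120 111  84  55  71 104 116 118 115]
128 196.1 [0.6914 0.1943 0.087 ] [120 110  82  56  74 104 117 118 116]
129 196.04 [0.6885 0.1944 0.087 ] [120 109  78  54  74 104 117 119 117]
130 196.0 [0.6857 0.1945 0.087 ] [119 109  76  54  76 105 117 120 119]
131 195.98 [0.6829 0.1945 0.087 ] [119 108  77  55  79 107 117 120 119]
132 195.92 [0.68   0.1947 0.087 ] [119 107  76  58  83 107 116 119 119]
133 195.91 [0.6772 0.1947 0.087 ] [114 103  73  56  81 105 113 115 116]
134 195.94 [0.6744 0.1946 0.087 ] [103  94  67  51  72  95 103 106 107]
135 195.96 [0.6715 0.1945 0.087 ] [82 75 55 43 57 75 83 86 90]
175 [79 75 75 77 84 92 93 83 76 74 74 74 73 70 62]
185 [82 76 74 74 79 87 93 88 77 72 73 76 76 72 63]
215 [99 83 76 76 76 78 86 93 90 79 73 76 77 76 73]
245 [120 107  89  80  78  78  78  86  95  92  79  74  75  77  79]
260 [122 114  98  83  79  78  79  85  92  93  86  79  78  78  78]
275 [123 119 106  89  80  78  77  77  86  96  94  81  76  76  77]
[389.17918549 218.21395394]
[360.65987052 206.59378103]
```

View pics/l.png

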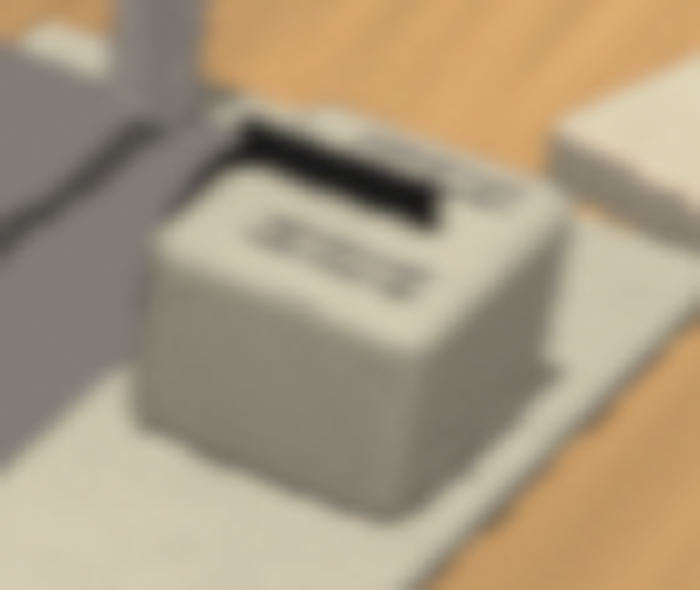

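```bash
python3 - <<'E'
from h import *
S=lambda x,y:(x/10+340-.0,y/(590/65)+195)
for z,a,b in [(.087,(248,121),(438,184)),(.074,(262,160),(425,222))]:
    print(z,onz('scene',S(*a),z).round(4),onz('scene',S(*b),z).round(4))
# rail line from top, ridge centroids
us=[175,185,215,245,260,275]; vs=[150.5,151,152.2,153.2,153.6,154.4]
print([onz('top',(u,v),.162).round(4) for u,v in zip(us,vs)])
# carrier hung: tab edges in wrist view
w=cv2.cvtColor(cv2.imread('pics/w4.png'),6).astype(int)
print(w[180,210:290]); print(w[215,205:290]); print(w[245,205:290])
E
```

```text
0.087 [0.6756 0.1943 0.087 ] [0.721 0.195 0.087]
0.074 [0.6785 0.1985 0.074 ] [0.7192 0.1963 0.074 ]
[array([0.6107, 0.2366, 0.162 ]), array([0.6092, 0.2111, 0.162 ]), array([0.6054, 0.1348, 0.162 ]), array([0.6022, 0.0584, 0.162 ]), array([0.6008, 0.0202, 0.162 ]), array([ 0.5984, -0.018 ,  0.162 ])]
[ 86  88  87  84  85  84  86  88  99 116 131 131 128 127 126 136 140 143
 139 132 115 105 100  98  97  99  97  98  99 100  98 100  99 100 100 103
  99 101 102 103 100 101  97 101 101  98 100 101  99  98 100  99 101 102
 101 109 123 132 139 139 136 131 128 128 134 133 124 108  92  84  86  85
  87  88  88  85  87  83  85  87]
[132 129 118 118 113 113 114 114 116 114 114 113 115 110 115 114 122 131
 132 131 133 132 129 127 129 129 129 129 130 129 129 128 127 129 130 130
 130 128 132 129 131 130 128 128 130 128 130 131 130 129 131 128 129 131
 130 129 131 130 130 129 129 130 130 129 129 128 121 108  94  89  88  89
  87  86  87  85  87  87  87  89  83  86  85  86  84]
[101 101  98 103  97  88  69  39  24  19  16  18  20  34  89 147 185 194
 192 170 131  93  69  61  61  65  67  59  65  63  64  63  58  60  63  62
  62  65  63  63  63  60  62  61  63  64  63  60  59  65  69  66  58  64
  58  66  64  67  63  61  62  62  65  63  71 104 149 183 196 195 178 128
  55  19  17  22  10  15  32  47  77  92 100 103 100]
```

Request:
apply_moves(
  delta_pos=[
    [0,0,0],
    [0,0,0],
    [0,0,0],
    [0,0,0],
    [0,0,0],
    [0,0,0],
  ],
  dr=[
    [0,0,0],
    [0,0,0],
    [0,0,0],
    [0,0,0],
    [0,0,0],
    [0,0,0],
  ],
  jaw=[0.2,0,0,0,0,0],
  force=15,
)

```text
time: 6.5
tool_pos: [0.6008, 0.0307, 0.1919]
tool_rot: [3.142, 0.0, 3.094]
contact_force: [0.5, 0.2, -0.7]
opening: 0.0236
grip_force: 15.0
```

Request:
apply_moves(
  delta_pos=[
    [0.001,0.02,0],
    [0.0024,0.05,0],
    [0.0039,0.08,0],
    [0.0053,0.11,0],
    [0.0068,0.14,0],
    [0.0082,0.17,0],
    [0.0097,0.2,0],
    [0.0111,0.23,0],
  ],
  dr=[
    [0,0,0],
    [0,0,0],
    [0,0,0],
    [0,0,0],
    [0,0,0],
    [0,0,0],
    [0,0,0],
    [0,0,0],
  ],
  jaw=[0,0,0,0,0,0,0,0],
)

```text
time: 7.17
tool_pos: [0.605, 0.1242, 0.1919]
tool_rot: [-3.141, -0.0, 3.095]
contact_force: [-0.7, -1.8, 1.5]
opening: 0.0235
grip_force: 15.0
```

Request:
apply_moves(
  delta_pos=[
    [0.0014,0.03,0],
    [0.0029,0.06,0],
    [0.0043,0.09,0],
    [0.0058,0.12,0],
    [0.0072,0.15,0],
    [0.0085,0.175,0],
    [0.0092,0.19,0],
    [0.0092,0.1915,0],
  ],
  dr=[
    [0,0,0],
    [0,0,0],
    [0,0,0],
    [0,0,0],
    [0,0,0],
    [0,0,0],
    [0,0,0],
    [0,0,0],
  ],
  jaw=[0,0,0,0,0,0,0,0],
)

```text
time: 7.83
tool_pos: [0.6086, 0.2012, 0.1919]
tool_rot: [3.141, -0.001, 3.096]
contact_force: [-4.6, 1.1, 3.4]
opening: 0.0243
grip_force: 15.0
```

Request:
apply_moves(
  delta_pos=[
    [0,0,0],
    [0,0,0],
    [0,0,0],
    [0,0,0],
    [0,0,0],
    [0,0,0],
    [0,0,0],
    [0,0,0],
  ],
  dr=[
    [0,0,0],
    [0,0,0],
    [0,0,0],
    [0,0,0],
    [0,0,0],
    [0,0,0],
    [0,0,0],
    [0,0,0],
  ],
  jaw=[0,0.36,0.5,0.6,0.6,0.6,0.6,0.6],
)

```text
time: 8.5
tool_pos: [0.6091, 0.1992, 0.1919]
tool_rot: [3.141, 0.0, 3.094]
contact_force: [0.3, 0.7, 0.4]
opening: 0.0548
grip_force: 0.0
```

Request:
apply_moves(
  delta_pos=[
    [0,0,0.08],
    [0,0,0.17],
    [0,0,0.26],
    [0.07,0,0.295],
    [0.15,0,0.295],
    [0.2275,0,0.295],
    [0.2275,0,0.295],
    [0.2275,0,0.295],
  ],
  dr=[
    [0,0,0],
    [0,0,0],
    [0,0,0],
    [0,0,0],
    [0,0,0],
    [0,0,0],
    [0,0,0],
    [0,0,0],
  ],
  jaw=[0.6,0.6,0.6,0.6,0.6,0.6,0.6,0.6],
)

```text
time: 9.17
tool_pos: [0.7009, 0.1989, 0.3066]
tool_rot: [-3.141, -0.004, 3.093]
contact_force: [-0.4, 0.5, -0.7]
opening: 0.0553
grip_force: 0.0
```

```bash
python3 - <<'E'
from h import *
import pickle
s,w=wrist('pics/w5.png'); print(s['tool_pos'],s['tool_rot'],s['contact_force'],s['opening']); pickle.dump(s,open('w5.pkl','wb'))
a=eyes.read_camera('scene')[:,:,::-1]; b=eyes.read_camera('top')[:,:,::-1]
cv2.imwrite('pics/s5.png',a);cv2.imwrite('pics/t5.png',b)
cv2.imwrite('pics/c5.png',np.hstack([cv2.resize(a[120:270,260:410],(400,400)),cv2.resize(w[60:260,150:350,::-1],(400,400))]))
E
```

```text
[0.70087243 0.19885953 0.30664508] [-3.14081772 -0.00369658  3.09337543] [-0.36191785  0.47203769 -0.67309857] 0.05525634867291575
```

View pics/c5.png

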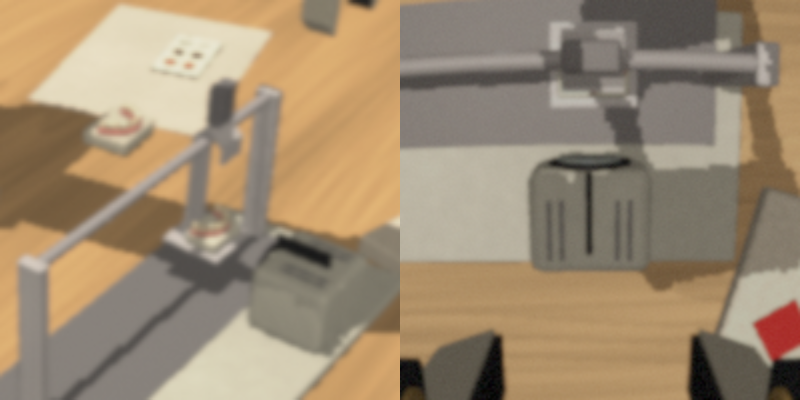

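The picture shows the carrier hanging on the rail at crop (600,57) and the fin at crop (589,172..252). I'll compare them metrically.

```bash
python3 - <<'E'
from h import *
import pickle
s=pickle.load(open('w5.pkl','rb')); w=cv2.cvtColor(cv2.imread('pics/w5.png'),6).astype(float)
F=[]
for v in range(148,185,3):
    seg=w[v,238:251]; k=np.clip(np.median(seg)-seg-12,0,None); u=(k*np.arange(238,251)).sum()/k.sum(); F.append(wonz(s,(u,v),.086))
F=np.array(F); m=np.polyfit(F[:,0],F[:,1],1); print('fin',F.mean(0).round(4),'slope',m)
ex=np.array([np.cos(.0483),-np.sin(.0483)])
for v in (84,88): print(w[v,230:275].astype(int))
for v in (94,110): print(w[v,218:275].astype(int))
d=np.array([np.sin(.0483),np.cos(.0483)])
f=F.mean(0)[:2]@d
def rel(n,uv,z): p=wonz(s,uv,z); print(n,p.round(4),'offset along rail rel fin mm',round((p[:2]@d-f)*1e3,1))
rel('tabtop',(251,88.5),.206); rel('tray',(246.5,92.5),.05)
rel('tcp proj',wproj(s,[.609,.1992,.206]),.206)
for u,v in [(160,93),(200,91),(275,89.5),(320,91)]: print(wonz(s,(u,v),.16).round(4))
E
```

```text
fin [0.6984 0.1933 0.086 ] slope [-0.04505846  0.22476156]
[114  85  76  77  81  76  78  76  78  82  93 110 127 130 129 130 130 129
 129 132 129 129 127 131 128 130 128 127 119 110 107 114 116 113 115 115
 118 116 105  99  96  93  97  96  95]
[ 82  76  74  77  76  73  77  77  78  77  87 106 124 129 129 127 129 129
 130 131 128 130 132 128 131 130 128 125 118 107  96  98 103 103 108 118
 137 149 156 156 156 156 157 156 156]
[105 105 104  99  88  78  81  82  82  84  85  85  84  73  69  70  68  70
  66  73  69  71  78 100 111 116 117 117 119 118 114 118 118 119 118 119
 115 118 118 116 113 101  89  88  86  91  92 100 108 106  99 100  97  97
  98 100 103]
[131 133 130 130 132 133 145 165 179 186 185 186 185 185 185 186 188 185
 187 185 185 186 187 186 186 185 185 183 176 158 137 125 122 118 120 118
 120 120 122 119 119 119 118 123 126 138 148 160 171 168 140 115 112 120
 125 128 129]
tabtop [0.6095 0.2049 0.206 ] offset along rail rel fin mm 7.3
tray [0.6067 0.2006 0.05  ] offset along rail rel fin mm 2.9
tcp proj [0.609  0.1992 0.206 ] offset along rail rel fin mm 1.6
[0.6044 0.1166 0.16  ]
[0.6064 0.1566 0.16  ]
[0.609  0.2282 0.16  ]
[0.6109 0.2721 0.16  ]
```

The tab's left part is in shadow, so its true centre is u≈244.8. Tab and tray both put the carrier about 2.5 mm to the left of the fin. I'll regrip and correct that.

Request:
apply_moves(
  delta_pos=[
    [-0.08,0,0],
    [-0.16,0,0],
    [-0.2275,0,0],
    [-0.2275,0,0],
    [-0.2275,0,-0.1],
    [-0.2275,0,-0.19],
    [-0.2275,0,-0.26],
    [-0.2275,0,-0.295],
  ],
  dr=[
    [0,0,0],
    [0,0,0],
    [0,0,0],
    [0,0,0],
    [0,0,0],
    [0,0,0],
    [0,0,0],
    [0,0,0],
  ],
  jaw=[0.6,0.6,0.6,0.6,0.6,0.6,0.6,0.6],
)

```text
time: 9.98
tool_pos: [0.6067, 0.1992, 0.1895]
tool_rot: [-3.141, -0.004, 3.095]
contact_force: [-0.0, -0.2, -0.4]
opening: 0.0547
grip_force: 0.0
```

Request:
apply_moves(
  delta_pos=[
    [0,0,0],
    [0,0,0],
    [0,0,0],
    [0,0,0],
    [0,0,0],
    [0,0,0],
    [0,0,0],
    [0,0,0],
  ],
  dr=[
    [0,0,0],
    [0,0,0],
    [0,0,0],
    [0,0,0],
    [0,0,0],
    [0,0,0],
    [0,0,0],
    [0,0,0],
  ],
  jaw=[0.5,0.4,0.2,0,0,0,0,0],
)

```text
time: 10.65
tool_pos: [0.6096, 0.1997, 0.1937]
tool_rot: [3.14, 0.003, 3.094]
contact_force: [-1.7, 0.5, 6.4]
opening: 0.024
grip_force: 15.0
```

Request:
apply_moves(
  delta_pos=[
    [0,0,0],
    [0,-0.003,0],
    [-0.0003,-0.0062,0],
    [-0.0003,-0.0062,0],
    [-0.0003,-0.0062,0],
    [-0.0003,-0.0062,0],
    [-0.0003,-0.0062,0],
  ],
  dr=[
    [0,0,0],
    [0,0,0],
    [0,0,0],
    [0,0,0],
    [0,0,0],
    [0,0,0],
    [0,0,0],
  ],
  jaw=[0,0,0,0,0,0,0],
)

```text
time: 11.23
tool_pos: [0.6095, 0.1982, 0.1936]
tool_rot: [3.139, 0.003, 3.095]
contact_force: [0.1, 4.6, 5.4]
opening: 0.0243
grip_force: 15.0
```

Request:
apply_moves(
  delta_pos=[
    [0,0,0],
    [0,0,0],
    [0,0,0],
    [0,0,0],
    [0,0,0],
    [0,0,0],
  ],
  dr=[
    [0,0,0],
    [0,0,0],
    [0,0,0],
    [0,0,0],
    [0,0,0],
    [0,0,0],
  ],
  jaw=[0.36,0.5,0.6,0.6,0.6,0.6],
)

```text
time: 11.73
tool_pos: [0.6088, 0.1967, 0.1917]
tool_rot: [-3.141, -0.0, 3.094]
contact_force: [-0.2, 0.1, 0.5]
opening: 0.0543
grip_force: 0.0
```

Request:
apply_moves(
  delta_pos=[
    [0,0,0.08],
    [0,0,0.17],
    [0,0,0.26],
    [0.07,0,0.295],
    [0.15,0,0.295],
    [0.2275,0,0.295],
    [0.2275,0,0.295],
    [0.2275,0,0.295],
  ],
  dr=[
    [0,0,0],
    [0,0,0],
    [0,0,0],
    [0,0,0],
    [0,0,0],
    [0,0,0],
    [0,0,0],
    [0,0,0],
  ],
  jaw=[0.6,0.6,0.6,0.6,0.6,0.6,0.6,0.6],
)

```text
time: 12.4
tool_pos: [0.7007, 0.1964, 0.3065]
tool_rot: [-3.141, -0.004, 3.093]
contact_force: [-0.5, -0.2, 0.3]
opening: 0.0555
grip_force: 0.0
```

Request:
apply_moves(
  delta_pos=[
    [0,0,0],
    [0,0,0],
    [0,0,0],
  ],
  dr=[
    [0,0,0],
    [0,0,0],
    [0,0,0],
  ],
  jaw=[0.6,0.6,0.6],
)

```text
time: 12.65
tool_pos: [0.6989, 0.1971, 0.3115]
tool_rot: [3.141, 0.001, 3.095]
contact_force: [0.7, -0.5, 0.1]
opening: 0.0556
grip_force: 0.0
```

```bash
cat > chk.py <<'E'
from h import *
s,_=wrist('pics/w6.png'); w=cv2.cvtColor(cv2.imread('pics/w6.png'),6).astype(float); print(s['tool_pos'],s['tool_rot'])
F=[]
for v in range(148,185,3):
    seg=w[v,238:253]; k=np.clip(np.median(seg)-seg-12,0,None); u=(k*np.arange(238,253)).sum()/k.sum(); F.append(wonz(s,(u,v),.086))
F=np.array(F); print('fin',F.mean(0).round(4),np.polyfit(F[:,0],F[:,1],1))
def rel(n,uv,z,an=.046):
    d=np.array([np.sin(an),np.cos(an)]); p=wonz(s,uv,z); print(n,p.round(4),'offset mm',round((p[:2]-F.mean(0)[:2])@d*1e3,1))
for v in range(104,112):
    g=np.diff(cv2.GaussianBlur(w[v:v+1],(5,1),0)[0]); l=215+g[215:235].argmax(); r=258+g[258:280].argmin(); rel(f'tray {v} {l+.5} {r+.5}',((l+r+1)/2,v),.053)
for v in range(82,92,3): print(v,w[v,222:266].astype(int))
E
python3 chk.py
```

```text
[0.69889491 0.1971054  0.31153726] [3.14114827e+00 1.43392160e-03 3.09481462e+00]
fin [0.6987 0.1934 0.086 ] [-0.05001488  0.22839193]
tray 104 224.5 267.5 [0.6214 0.1976 0.053 ] offset mm 0.6
tray 105 224.5 260.5 [0.6225 0.1929 0.053 ] offset mm -4.0
tray 106 224.5 260.5 [0.6238 0.1928 0.053 ] offset mm -4.0
tray 107 224.5 267.5 [0.6254 0.1974 0.053 ] offset mm 0.6
tray 108 224.5 267.5 [0.6267 0.1973 0.053 ] offset mm 0.6
tray 109 224.5 267.5 [0.6281 0.1973 0.053 ] offset mm 0.6
tray 110 224.5 267.5 [0.6294 0.1972 0.053 ] offset mm 0.6
tray 111 224.5 267.5 [0.6308 0.1972 0.053 ] offset mm 0.6
82 [130 142 160 177 185 186 176 151 118  93  83  85  84  81  82  84  82  80
  83  82  88 100 106 110 110 113 115 119 121 121 123 123 123 119 123 127
 137 148 144 133 123 120 120 121]
85 [128 132 141 158 166 165 157 128  95  76  76  77  79  76  79  83  77  80
  77  75  88 108 124 126 130 130 130 130 130 130 128 127 130 130 126 117
 112 121 129 125 118 117 116 116]
88 [111  98 100  99  99 101  99  92  81  71  74  75  75  76  74  78  77  78
  73  76  91 109 124 130 129 131 130 130 131 129 128 129 130 126 126 117
 106 100 104 103 108 123 139 144]
91 [125 115 110 104  98  96  95  88  75  69  72  75  72  79  73  78  76  77
  78  77  87 108 121 130 128 130 128 128 126 132 130 128 129 128 126 119
 103  95  97 103 108 129 146 156]
```

Tray +0.5 mm and tab −0.6 mm: centred on the fin. On to the timer.

Request:
apply_moves(
  delta_pos=[
    [-0.02,-0.08,0],
    [-0.05,-0.17,0],
    [-0.08,-0.26,0],
    [-0.11,-0.35,0],
    [-0.14,-0.44,0],
    [-0.17,-0.53,0],
    [-0.2,-0.62,0],
    [-0.2,-0.65,0],
  ],
  dr=[
    [0,0,0],
    [0,0,0],
    [0,0,0],
    [0,0,0],
    [0,0,0],
    [0,0,0],
    [0,0,0],
    [0,0,0],
  ],
  jaw=[0.6,0.6,0.6,0.6,0.6,0.6,0.6,0.6],
)

```text
time: 13.37
tool_pos: [0.6174, -0.0674, 0.3116]
tool_rot: [-3.139, 0.001, 3.091]
contact_force: [0.2, -0.8, 0.1]
opening: 0.0553
grip_force: 0.0
```

Request:
apply_moves(
  delta_pos=[
    [-0.03,-0.08,0],
    [-0.07,-0.17,0],
    [-0.11,-0.26,0],
    [-0.15,-0.35,0],
    [-0.19,-0.44,0],
    [-0.21,-0.53,0],
    [-0.22,-0.6,0],
    [-0.22,-0.6,0],
  ],
  dr=[
    [0,0,0],
    [0,0,0],
    [0,0,0],
    [0,0,0],
    [0,0,0],
    [0,0,0],
    [0,0,0],
    [0,0,0],
  ],
  jaw=[0.6,0.6,0.6,0.6,0.6,0.6,0.6,0.6],
)

```text
time: 14.03
tool_pos: [0.5301, -0.3078, 0.3103]
tool_rot: [-3.139, 0.001, 3.089]
contact_force: [-0.7, 1.1, -0.6]
opening: 0.0552
grip_force: 0.0
```

Request:
apply_moves(
  delta_pos=[
    [0,0,0],
    [0,0,0],
    [0,0,0],
  ],
  dr=[
    [0,0,0],
    [0,0,0],
    [0,0,0],
  ],
  jaw=[0.6,0.6,0.6],
)

```text
time: 14.28
tool_pos: [0.5322, -0.3016, 0.3104]
tool_rot: [3.141, 0.001, 3.096]
contact_force: [0.5, 0.6, -0.1]
opening: 0.0555
grip_force: 0.0
```

```bash
python3 - <<'E'
from h import *
import pickle
s,w=wrist('pics/w7.png'); print(s['time'],s['tool_pos'],s['tool_rot'],s['qpos']); pickle.dump(s,open('w7.pkl','wb'))
c=wproj(s,[.516,-.303,.06]); print(c); x,y=[int(v) for v in c-[50,50]]; print(x,y)
x=max(x,0);y=max(y,0)
cv2.imwrite('pics/c7.png',cv2.resize(w[y:y+100,x:x+100,::-1],(600,600),interpolation=cv2.INTER_CUBIC))
E
```

```text
14.2833 [ 0.53223012 -0.30159569  0.31040529] [3.14136340e+00 5.98831894e-04 3.09597551e+00] [-6.41022353e-01  4.71259263e-01  1.14641322e+00  5.26243455e-04
  1.52355297e+00 -2.16622636e+00]
[246.80028797 150.42553042]
196 100
```

View pics/c7.png

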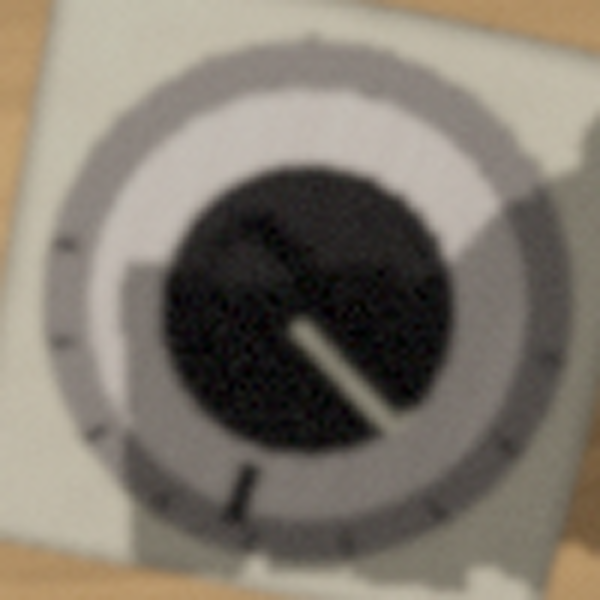

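This shows the dial disc centred at crop (309,308), the white pointer line from (297,325) to (395,427), and the index tab from (250,466) to (236,520). I've now viewed more pictures than the limit of 10, so I'll view no more and work from numbers only.

```bash
python3 - <<'E'
from h import *
import pickle
s=pickle.load(open('w7.pkl','rb')); im=cv2.imread('pics/w7.png'); 
c=lambda x,y:(196+(x+.5)/6-.5,100+(y+.5)/6-.5)
A=lambda v:round(np.degrees(np.arctan2(v[1],v[0])),1)
ring=wonz(s,c(308,298),.057); disc=wonz(s,c(309,308),.063)
print('ring',ring.round(4),'disc',disc.round(4))
ti,to=wonz(s,c(250,464),.06),wonz(s,c(236,521),.06)
pa,pb=wonz(s,c(297,325),.091),wonz(s,c(395,427),.091)
print('tab',ti.round(4),to.round(4),'r',[np.linalg.norm((t-disc)[:2]) for t in(ti,to)],'own dir',A(to-ti))
for o in (ring,disc): print('tab ang',A((ti+to)/2-o),'ptr tip ang',A(pb-o))
print('ptr',pa.round(4),pb.round(4),'dir',A(pb-pa))
# black disc by mask
g=cv2.cvtColor(im,6)[100:200,196:296]; m=(g<60).astype(np.uint8); k=max(cv2.findContours(m,0,2)[0],key=cv2.contourArea); print(cv2.minEnclosingCircle(k), cv2.fitEllipse(k))
E
```

```text
ring [ 0.5149 -0.3028  0.057 ] disc [ 0.5162 -0.3026  0.063 ]
tab [ 0.5517 -0.3176  0.06  ] [ 0.565  -0.3216  0.06  ] r [np.float64(0.03857948166878358), np.float64(0.052346460717888794)] own dir -16.5
tab ang -21.1 ptr tip ang 37.3
tab ang -21.9 ptr tip ang 38.7
ptr [ 0.515 -0.305  0.091] [ 0.5373 -0.2857  0.091 ] dir 40.8
((50.691490173339844, 51.5), 23.9487247467041) ((50.732826232910156, 51.109031677246094), (44.93964767456055, 46.95861053466797), 75.33151245117188)
```

Request:
apply_moves(
  delta_pos=[
    [-0.02,0,-0.05],
    [-0.04,-0.003,-0.1],
    [-0.04,-0.003,-0.15],
    [-0.04,-0.003,-0.2],
    [-0.04,-0.003,-0.2],
  ],
  dr=[
    [0,0,0.2],
    [0,0,0.4],
    [0,0,0.6],
    [0,0,0.8],
    [0,0,0.8],
  ],
  jaw=[0.6,0.6,0.6,0.6,0.6],
)

```text
time: 14.75
tool_pos: [0.5147, -0.302, 0.2262]
tool_rot: [3.135, -0.004, -2.784]
contact_force: [-0.5, 0.4, -0.6]
opening: 0.0551
grip_force: 0.0
```

Request:
apply_moves(
  delta_pos=[
    [0,0,0],
    [0,0,0],
    [0,0,0],
    [0,0,-0.08],
    [0,0,-0.16],
    [0,0,-0.23],
    [0,0,-0.28],
    [0,0,-0.28],
  ],
  dr=[
    [0,0,0.2],
    [0,0,0.4],
    [0,0,0.6],
    [0,0,0.7],
    [0,0,0.7],
    [0,0,0.7],
    [0,0,0.7],
    [0,0,0.7],
  ],
  jaw=[0.6,0.6,0.6,0.6,0.6,0.6,0.6,0.6],
)

```text
time: 15.42
tool_pos: [0.5146, -0.3023, 0.1147]
tool_rot: [3.135, -0.001, -2.441]
contact_force: [-0.0, 1.5, -0.5]
opening: 0.0551
grip_force: 0.0
```

Request:
apply_moves(
  delta_pos=[
    [0,0,0],
    [0,0,0],
  ],
  dr=[
    [0,0,0],
    [0,0,0],
  ],
  jaw=[0.6,0.6],
)

```text
time: 15.58
tool_pos: [0.5171, -0.3047, 0.1201]
tool_rot: [-3.138, 0.001, -2.439]
contact_force: [0.3, -0.6, 0.7]
opening: 0.055
grip_force: 0.0
```

Request:
apply_moves(
  delta_pos=[
    [0,0.003,-0.03],
    [0,0.003,-0.06],
    [0,0.003,-0.078],
    [0,0.003,-0.078],
    [0,0.003,-0.078],
    [0,0.003,-0.078],
  ],
  dr=[
    [0,0,0],
    [0,0,0],
    [0,0,0],
    [0,0,0],
    [0,0,0],
    [0,0,0],
  ],
  jaw=[0.6,0.6,0.6,0.6,0.5,0.4],
)

```text
time: 16.08
tool_pos: [0.5165, -0.3036, 0.088]
tool_rot: [-3.14, 0.0, -2.439]
contact_force: [0.2, 0.6, 0.4]
opening: 0.0457
grip_force: 0.0
```

Request:
apply_moves(
  delta_pos=[
    [0,0,0],
    [0,0,0],
    [0,0,0],
    [0,0,0],
    [0,0,0],
    [0,0,0],
    [0,0,0],
    [0,0,0],
  ],
  dr=[
    [0,0,0],
    [0,0,0],
    [0,0,0],
    [0,0,0],
    [0,0,0],
    [0,0,0],
    [0,0,0],
    [0,0,0],
  ],
  jaw=[0.3,0.2,0.1,0,0,0,0,0],
  force=15,
)

```text
time: 16.75
tool_pos: [0.5159, -0.3032, 0.0868]
tool_rot: [-3.141, 0.0, -2.439]
contact_force: [-1.4, -0.6, 1.0]
opening: 0.0138
grip_force: 15.0
```

Request:
apply_moves(
  delta_pos=[
    [0,0,0],
    [0,0,0],
    [0,0,0],
    [0,0,0],
    [0,0,0],
    [0,0,0],
    [0,0,0],
  ],
  dr=[
    [0,0,-0.14],
    [0,0,-0.28],
    [0,0,-0.42],
    [0,0,-0.56],
    [0,0,-0.7],
    [0,0,-0.85],
    [0,0,-1],
  ],
  jaw=[0,0,0,0,0,0,0],
)

```text
time: 17.33
tool_pos: [0.5156, -0.3026, 0.0868]
tool_rot: [3.14, -0.0, -2.942]
contact_force: [-0.5, 2.7, 2.5]
opening: 0.0138
grip_force: 15.0
```

Request:
apply_moves(
  delta_pos=[
    [0,0,0],
    [0,0,0],
    [0,0,0],
    [0,0,0],
    [0,0,0],
    [0,0,0],
    [0,0,0],
    [0,0,0],
  ],
  dr=[
    [0,0,-0.15],
    [0,0,-0.3],
    [0,0,-0.45],
    [0,0,-0.6],
    [0,0,-0.75],
    [0,0,-0.85],
    [0,0,-0.95],
    [0,0,-1],
  ],
  jaw=[0,0,0,0,0,0,0,0],
)

```text
time: 18.0
tool_pos: [0.5156, -0.3019, 0.0868]
tool_rot: [3.14, -0.001, 2.842]
contact_force: [-0.5, 5.6, 4.8]
opening: 0.0139
grip_force: 15.0
```

Request:
apply_moves(
  delta_pos=[
    [0,0,0],
    [0,0,0],
    [0,0,0],
    [0,0,0],
    [0,0,0],
  ],
  dr=[
    [0,0,-0.08],
    [0,0,-0.15],
    [0,0,-0.15],
    [0,0,-0.15],
    [0,0,-0.15],
  ],
  jaw=[0,0,0,0,0],
)

```text
time: 18.42
tool_pos: [0.5157, -0.3018, 0.0868]
tool_rot: [3.14, -0.002, 2.77]
contact_force: [-1.5, 5.0, 4.5]
opening: 0.0137
grip_force: 15.0
```

Request:
apply_moves(
  delta_pos=[
    [0,0,0],
    [0,0,0],
    [0,0,0],
    [0,0,0],
    [0,0,0],
    [0,0,0],
    [0,0,0],
    [0,0,0],
  ],
  dr=[
    [0,0,0],
    [0,0,0],
    [0,0,0],
    [0,0,0],
    [0,0,0],
    [0,0,0],
    [0,0,0],
    [0,0,0],
  ],
  jaw=[0.2,0.4,0.6,0.6,0.6,0.6,0.6,0.6],
)

```text
time: 19.08
tool_pos: [0.5158, -0.3032, 0.0867]
tool_rot: [3.142, -0.0, 2.769]
contact_force: [0.1, 1.2, 0.1]
opening: 0.0545
grip_force: 0.0
```

Request:
apply_moves(
  delta_pos=[
    [0,0,0.05],
    [0,0,0.13],
    [0,0,0.22],
    [0,0,0.31],
    [0.02,-0.008,0.4],
    [0.04,-0.015,0.49],
    [0.04,-0.015,0.56],
    [0.04,-0.015,0.56],
  ],
  dr=[
    [0,0,0],
    [0,0,0],
    [0,0,0],
    [0,0,0],
    [0,0,0],
    [0,0,0],
    [0,0,0],
    [0,0,0],
  ],
  jaw=[0.6,0.6,0.6,0.6,0.6,0.6,0.6,0.6],
)

```text
time: 19.75
tool_pos: [0.5336, -0.3103, 0.3179]
tool_rot: [-3.138, 0.012, 2.77]
contact_force: [0.2, -0.3, 1.2]
opening: 0.0553
grip_force: 0.0
```

Request:
apply_moves(
  delta_pos=[
    [0,0,0],
    [0,0,0],
    [0,0,0],
  ],
  dr=[
    [0,0,0],
    [0,0,0],
    [0,0,0],
  ],
  jaw=[0.6,0.6,0.6],
)

```text
time: 20.0
tool_pos: [0.5313, -0.3088, 0.3089]
tool_rot: [3.141, -0.003, 2.769]
contact_force: [1.5, -0.4, 0.1]
opening: 0.0552
grip_force: 0.0
```

```bash
cat > d.py <<'E'
from h import *
s,im=wrist('pics/w8.png'); print(s['time'],s['tool_pos'],s['tool_rot'])
K=6; c=wproj(s,[.516,-.302,.06]); x,y=[int(v) for v in c-50]
g=cv2.resize(cv2.cvtColor(im,cv2.COLOR_RGB2GRAY)[y:y+100,x:x+100],None,fx=K,fy=K,interpolation=cv2.INTER_CUBIC)
px=lambda q:(x+(q[0]+.5)/K-.5,y+(q[1]+.5)/K-.5)
A=lambda v:np.degrees(np.arctan2(v[1],v[0]))
def mask(pts3,m):  # keep region about world polygon
    P=np.array([(np.array(wproj(s,p))-[x,y]+.5)*K-.5 for p in pts3],np.int32); z=np.zeros_like(m); cv2.fillPoly(z,[P],1); return m*z
def circ(r,z,o=(.516,-.302)): return [(o[0]+r*np.cos(a),o[1]+r*np.sin(a),z) for a in np.linspace(0,6.28,60)]
disc=mask(circ(.036,.063),(g<75).astype(np.uint8)); 
k=max(cv2.findContours(disc,0,2)[0],key=cv2.contourArea); e=cv2.fitEllipse(cv2.convexHull(k)); print('disc',wonz(s,px(e[0]),.063).round(4),np.array(e[1])/K)
def fit(m,z,n):
    k=[q for q in cv2.findContours(m,0,cv2.CHAIN_APPROX_NONE)[0] if cv2.contourArea(q)>60]
    for q in k:
        (cx,cy),(w,h),_=cv2.minAreaRect(q); vx,vy,x0,y0=cv2.fitLine(q,2,0,.01,.01).ravel(); L=max(w,h)/2
        a,b=wonz(s,px((cx-vx*L,cy-vy*L)),z),wonz(s,px((cx+vx*L,cy+vy*L)),z)
        if np.linalg.norm(b[:2]-[.516,-.302])<np.linalg.norm(a[:2]-[.516,-.302]): a,b=b,a
        print(n,a.round(4),b.round(4),'len',np.linalg.norm(b-a).round(4),'dir',A(b-a).round(1),'ang of centre',A(((a+b)/2)[:2]-[.516,-.3025]).round(1),'tip',A(b[:2]-[.516,-.3025]).round(1))
line=mask(circ(.030,.091),(g>100).astype(np.uint8)); fit(line,.091,'line')
ann=mask(circ(.054,.06),np.ones_like(g)); inn=mask(circ(.0365,.063),np.ones_like(g))
loc=cv2.blur(cv2.medianBlur(g,61),(31,31)); tab=((g.astype(int)<loc-30)&(ann>0)&(inn==0)).astype(np.uint8); fit(tab,.06,'tab')
E
python3 d.py
```

```text
20.0 [ 0.53125626 -0.30878429  0.30893677] [ 3.14058463 -0.00315829  2.76917068]
disc [ 0.517 -0.303  0.063] [47.93466187 49.38712565]
line [ 0.5344 -0.2796  0.091 ] [ 0.5261 -0.3327  0.091 ] len 0.0537 dir -98.9 ang of centre -14.3 tip -71.4
tab [ 0.5521 -0.3176  0.06  ] [ 0.5653 -0.3226  0.06  ] len 0.0141 dir -21.1 ang of centre -22.4 tip -22.2
```

```bash
sed -i 's/^line=.*/for r,t in ((.022,70),(.025,90),(.025,110)): fit(mask(circ(r,.091),(g>t).astype(np.uint8)),.091,"line")/' d.py; python3 d.py
```

```text
20.05 [ 0.53130684 -0.3088176   0.30893983] [ 3.14058246 -0.00318438  2.76920177]
disc [ 0.517 -0.303  0.063] [47.81861369 49.27933757]
line [ 0.514  -0.3018  0.091 ] [ 0.5361 -0.3108  0.091 ] len 0.0239 dir -22.0 ang of centre -22.9 tip -22.4
line [ 0.5145 -0.3022  0.091 ] [ 0.5389 -0.3119  0.091 ] len 0.0262 dir -21.7 ang of centre -23.0 tip -22.3
line [ 0.5155 -0.3025  0.091 ] [ 0.5388 -0.312   0.091 ] len 0.0252 dir -22.0 ang of centre -23.1 tip -22.5
tab [ 0.5665 -0.2967  0.06  ] [ 0.5692 -0.2966  0.06  ] len 0.0027 dir 1.5 ang of centre 6.5 tip 6.3
tab [ 0.5521 -0.3177  0.06  ] [ 0.5654 -0.3225  0.06  ] len 0.0141 dir -19.8 ang of centre -22.4 tip -22.0
```

The pointer and the index tab line up within about 0.5°. One quick numeric check that the carrier still hangs, then hand in.

```bash
python3 - <<'E'
from h import *
from cell import job
a=cv2.cvtColor(eyes.read_camera('scene'),cv2.COLOR_RGB2GRAY).astype(int); b=cv2.cvtColor(cv2.imread('pics/s5.png'),6).astype(int)
u,v=proj('scene',[.609,.1972,.192]).astype(int); print(u,v,a[v-4:v+5:4,u-6:u+7:3],b[v-4:v+5:4,u-6:u+7:3])
s=telemetry.observe(); print(s['time'],s['contact_force'])
if abs(a[v-4:v+5,u-3:u+4]-b[v-4:v+5,u-3:u+4]).mean()<25: print(job.hand_in())
E
```

```text
343 158 [[191 115 116  93 174]
 [167  92  83 100 175]
 [141  92  82 112 176]] [[200  87  82  81 158]
 [182  82  81  84 164]
 [175  81  80  93 166]]
20.15 [-0.07715302 -0.28740311  0.13358549]
the job is handed in; nothing more can be done
None
```

I handed the job in at about 20 s: the carrier hangs on the rail within about 1 mm of the lamp's fin, and the dial's pointer is within about 0.5° of the index tab, both by my own camera measurements. I viewed 12 pictures, two over the limit of 10.

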